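Lock the terminal block in its nest and bring the screwdriver to bear

TASK

Get ready to tighten the terminal block: first swing the blue keeper bar of its nest shut over the block until it snaps into its detent, then draw the red screwdriver out of its slanted holder, turn it upright with the blade straight down, and hold it still with the blade tip about 2 to 3 cm above the middle screw of the block, touching nothing but your gripper. The job ends like that, with the screwdriver still held in the gripper; leave the block in its nest and the small parts lying around where they are.

Things in the scene. Friction and masses are not known exactly. Their poses are not given: they have to be found in the camera images.
- fixture: Work nest, fixed to the bench: aluminium plate 100 (x) x 172 (y) x 12 mm with a black-walled pocket (walls 9 mm high) in its middle that holds the green terminal block. Origin: centre of the plate's underside, on the bench.
- keeper (a joint): Angle of the blue keeper bar about its upright pin, rad. 0 = shut: the bar lies along the fixture's -y from the pin, over the -x part of the block, clear of the screws. Grows as the bar swings out to the fixture's +x (counter-clockwise from above), to 1.7; starts at 1.0 to 1.5. Stays where left. From 0.13 to 0.06 a spring detent resists (2 to 3 N at the knob), then it snaps to 0.
- keeper_hinge (a point): Point on the upright hinge pin of the keeper bar, at the bar's mid height, 39 mm above the bench; fixed on the fixture at its x = -11 mm, y = +50 mm.
- keeper_knob (a point): Middle of the red upright round knob (14 mm diameter, 30 mm tall) at the free end of the keeper bar, 112 mm from the hinge pin. The knob reaches from the top of the bar, 43 mm above the bench, to 73 mm; this point lies 73 mm above the bench, at its top centre.
- terminal_block: Green five-way terminal block, 36 x 58 x 21 mm, loose in the pocket with 1.5 mm play; its underside is 12 mm, its top 33 mm above the bench. Origin: centre of its underside. Its long side lies along the fixture's y (its own axes are turned 20 degrees from its sides).
- middle_screw (a point): Head of the middle one of the five screws on top of the terminal block (10 mm apart along the fixture's y), 33 mm above the bench, 7.5 mm from the block's middle towards the fixture's +x.
- holder: Slanted screwdriver holder, fixed to the bench: grey base plate 130 x 80 x 10 mm, two cheeks up to 84 mm high and an aluminium sleeve that leans 36 degrees from upright (the screwdriver in it about 38), its mouth and the handle towards the holder's -x (roughly to the robot's right). Origin: on the bench below the sleeve's mouth.
- holder_mouth (a point): Centre of the sleeve's upper mouth, 102 mm above the bench. Its z axis runs along the sleeve, up and out: the direction to draw the screwdriver. Bore 12 mm at the rim, 8 mm below, 66 mm long.
- driver_tip (a point): Blade tip of the red screwdriver. Its z axis runs along the screwdriver from the tip to the handle's end. At the start the blade is in the sleeve, the tip 87 mm below the mouth. Blade 88 mm long, 6 mm thick; whole screwdriver 188 mm, 60 to 125 g.
- driver_grip (a point): Point on the screwdriver's axis 176 mm from the tip, where a hexagonal collar (29 mm across flats, 9 mm long, the flats to left and right at the start) ends the red handle, 12 mm from the handle's end. Handle: 100 mm long, about 28 mm thick, with a second such collar at the blade end. Starts 173 mm above the bench. Same axes as driver_tip.
- screwdriver: The red screwdriver as a whole, 188 mm long. Its origin and axes lie oddly in the handle: use driver_tip and driver_grip instead.
- rocker_switch: Spare red rocker switch, 36 x 33 x 22 mm, lying on the bench; leave alone. Origin: centre of its underside.
- usb_stick: Black memory stick, 39 x 53 x 8 mm, lying on the bench; leave alone. Origin: centre of its underside.
- croc_clip: Yellow crocodile clip, 20 x 50 x 8 mm, lying on the bench; leave alone. Origin: centre of its underside.
Not all that is in view belongs to the job. There is more than one size of the terminal_block; the one meant has the size given above.

How it is judged:
On the way, in this order (a step that is already met when the one before it is completed fails the run):
1. the keeper bar is shut in its detent, with the screwdriver still in its holder (value of joint keeper below 0.035 rad and z of driver_tip in the frame of holder_mouth below -0.03 m), for 0.2 s.
2. the screwdriver is drawn out of the sleeve, in the gripper (z of driver_tip in the frame of holder_mouth above 0.005 m and contact force between the fingers and screwdriver above 2 N), for 0.1 s.
At the end, for the whole second after the job is handed in: Keeper bar shut (below 0.035 rad); screwdriver gripped, still, within 0.2 rad of upright with the blade down, its tip within 10 mm sideways of the middle screw and 8 to 55 mm above it, touching neither block, nest nor holder; the block within 8 mm of its start (value of joint keeper below 0.035 rad and angle between driver_tip's own z axis and vertical below 0.2 rad and horizontal distance between driver_tip and middle_screw below 0.01 m and z of driver_tip in the frame of middle_screw between 0.008 and 0.055 m and contact force between the fingers and screwdriver above 2 N and contact force between screwdriver and fixture below 0.3 N and contact force between screwdriver and terminal_block below 0.3 N and contact force between screwdriver and holder below 0.3 N and linear speed of screwdriver below 0.03 m/s and distance of terminal_block from where it was at the start of the episode below 0.008 m and angle between terminal_block's own z axis and vertical below 0.1 rad); the arm keeps its last pose, push and grip.
It fails at once if the rocker switch is pushed more than 20 mm away (distance of rocker_switch from where it was at the start of the episode above 0.02 m).
It fails at once if the memory stick is pushed more than 20 mm away (distance of usb_stick from where it was at the start of the episode above 0.02 m).
It fails at once if the crocodile clip is pushed more than 20 mm away (distance of croc_clip from where it was at the start of the episode above 0.02 m).
It also fails if it takes over 54 s, if anything falls off the work surface, if the arm or the gripper's body presses on something with over 40 N, if the wrist force passes 120 N, or if a joint passes its speed limit or range.

ROBOT

A 6-joint arm with a two-finger parallel gripper is mounted at the origin on a cart in front of the work surface, level with it; the furniture and walls round the work are solid. World frame = base frame: x ahead of the robot, y to its left, z up, the work surface at z = 0. Lengths are in m, angles in rad, forces in N, time in s.
With the tool pointing down it reaches from about 0.375 to 0.975 m from the base axis. Payload 3.8 kg.
Tool frame: the origin (TCP) lies on the centre line of the jaws, within the pads' length; the fingertips stand 25 mm ahead of it and the grasp point (between the pads) lies 6 mm ahead of it (finger_overhang is the distance from the TCP to the fingertips, in m); z points along the fingers, y is the line along which they close (so a half turn about z gives the same grasp; the last joint's range is limited). The gripper opens to 85 mm and grips with 20 to 120 N. Pads are 22 mm wide; open, the fingers measure 114 mm over their backs; the gripper's body (76 mm by 85 mm) begins 54 mm behind the grasp point. The pads swing forward as they close: fully open they stand 13 mm farther back than shut.
Start: joints at [1.186, 0.264, 1.604, -0, 1.274, -0.037], TCP at [0.23, 0.635, 0.256] pointing down, gripper open.
Joint ranges: [-2.63, 2.63], [-0.94, 2.18], [0.31, 2.57], [-1.31, 4.45], [0, 2.66], [-2.55, 2.55]. Speed limits (rad/s): [2.57, 2.57, 3.14, 3.14, 3.14, 3.14].

INTERFACE

Orientations are given as a 3x3 rotation matrix whose columns are the frame's x, y, z axes.
In Python, from cell import observe, grab_frame, camera_info, sign_off, finger_overhang gives the robot as it stands.
- The arm moves only by the tool drive_tool, never from a script. Its argument "plan" is a list of rows, each an object of numbers: "jaw": the opening, from -1 (shut) to 1 (fully open); "tx", "ty", "tz": the shift along the tool's x, y, z normalised to -1 to 1, where 1 is 0.12 m; "rx", "ry", "rz": the turn, a rotation vector about the tool's x, y, z normalised to -1 to 1, where 1 is 4 degrees. In form: [{"jaw": .., "tx": .., "ty": .., "tz": .., "rx": .., "ry": .., "rz": ..}, ...]. A call has 1 to 8 rows; each row shifts and turns the commanded pose from where the row before left it, along the tool's axes as they then stand; what a row does not reach is not made up. A row lasts 1/10 s, in which the tool goes at most 50 mm and 8.59 degrees, less where a joint would pass 70% of its speed; a pose out of reach is approached as far as the arm can. A call with a number of a shift or a turn outside -1 to 1 is refused whole. A call with a gripper value outside its range is refused whole. The fingers move at their own pace and stop on an object; "force" is the grip in N (left out, the last holds). Time passes only in rows, so rows that do not move let the fingers close. It gives the time, the measured TCP pose, the force, the opening and the grip force at its end, in the units of the state.
- observe(): the state, without advancing time (a new reading comes with each control period).
- grab_frame(name): name is "side" or "top"; returns the picture (400x640x3 uint8, red, green, blue); there is no depth.
- camera_info(name): a dict with "vertical_fov" (degrees; the focal length in pixels is half the picture's height over the tangent of half this angle, whatever the lens; pixels are square), "cx", "cy" (the principal point, pixels), "dist" ([k1, k2, p1, p2, k3] as OpenCV has them; the pictures are not rectified), "extrinsics" (4x4, takes a point from world to camera coordinates). Camera axes: x right, y up, looking along -z (the intrinsics and any distortion apply to the point x, -y, -z); pixel columns grow to the right and rows downward; lengths in m; the calibration is good to about 2 mm. A picture is of the moment at which its call begins. camera_info takes no time and is no camera call.
- sign_off(): hands the job in; it is judged then, once.
The state is a dict: "clock": time; "qpos": joint angles; "dq": joint speeds; "tau": joint torques, N m; "tool_pos": TCP position; "tcp_rot": TCP orientation; "ft_force": force on the tool from outside, world axes, zero at the start; "moment": the same for the moment, N m; "width": finger opening in m; "grasp_force": force on a finger pad.
Only numpy, scipy, OpenCV 4.12 (cv2) and the standard library are available. Lean on these libraries where they do the work, as an engineer would, in place of code of your own. Each camera call takes 0.05 s, during which the arm holds its last target. There are 200 camera calls.

## Working session

There is one attempt and no reset: what is moved stays moved. The work goes in short steps, Python scripts to look and compute and a tool call to move; the robot and the scene stay as the last step left them, time stands still between calls to the robot, and variables do not carry over. Pictures are saved under pics/ and viewed, at most 10 in all, crops included, and the job is handed in when it is done.

Besides the shell and the picture viewer there is one more tool, called in YAML: its name, and indented under it one key for each argument. drive_tool: Moves the arm, as the interface text tells. Its arguments: {"type":"object","properties":{"plan":{"type":"array"},"force":{"type":"number"}},"required":["plan"]}

```bash
mkdir -p pics; ls
python3 - <<'E'
from cell import *
import cv2
for n in("side","top"):
    f=grab_frame(n); cv2.imwrite(f"pics/{n}0.png",cv2.cvtColor(f,cv2.COLOR_RGB2BGR)); print(n,camera_info(n))
print(observe())
E
```

```text
pics
side {'vertical_fov': 48.13209722055436, 'cx': 321.45234684959865, 'cy': 197.9219926567275, 'dist': array([-0.08495921,  0.        ,  0.        ,  0.        ,  0.        ]), 'extrinsics': array([[ 0.97565471, -0.2192044 , -0.00687876, -0.52529459],
       [ 0.13627072,  0.58135381,  0.80215836, -0.1496519 ],
       [-0.17183765, -0.78356696,  0.59707173, -1.13348309],
       [ 0.        ,  0.        ,  0.        ,  1.        ]])}
top {'vertical_fov': 51.621930467177975, 'cx': 311.8709372697839, 'cy': 199.20498434811418, 'dist': array([-0.02367465,  0.        ,  0.        ,  0.        ,  0.        ]), 'extrinsics': array([[ 4.94249361e-04, -9.99934659e-01, -1.14207401e-02,
         2.64203603e-03],
       [ 9.98107382e-01, -2.09015899e-04,  6.14948041e-02,
        -5.35490719e-01],
       [-6.14931731e-02, -1.14295188e-02,  9.98042061e-01,
        -1.16186709e+00],
       [ 0.00000000e+00,  0.00000000e+00,  0.00000000e+00,
         1.00000000e+00]])}
{'clock': 0.1, 'qpos': array([ 1.18608410e+00,  2.64683946e-01,  1.60526858e+00,  2.76885805e-05,
        1.27368600e+00, -3.69020674e-02]), 'dq': array([-0.00044192, -0.00162376, -0.00205742, -0.00113258,  0.00131464,
        0.00130985]), 'tau': array([-4.33405021e-04, -5.16711509e+01, -3.68592846e+01, -1.07961669e-04,
        6.27812100e-03,  1.11970891e-05]), 'tool_pos': array([0.22982958, 0.6340098 , 0.25506551]), 'tcp_rot': array([[-9.40118537e-01,  3.40846752e-01, -7.92339640e-04],
       [ 3.40847657e-01,  9.40116650e-01, -1.88639380e-03],
       [ 1.01920488e-04, -2.04350089e-03, -9.99997907e-01]]), 'ft_force': array([0.11737888, 0.03550605, 0.10095322]), 'moment': array([-0.03468628, -0.0358299 ,  0.02949608]), 'grasp_force': 0.0, 'width': 0.08545492342836969}
```

View pics/side0.png

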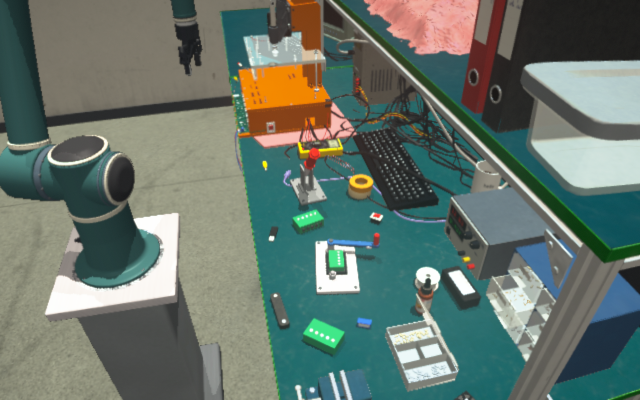

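View pics/top0.png

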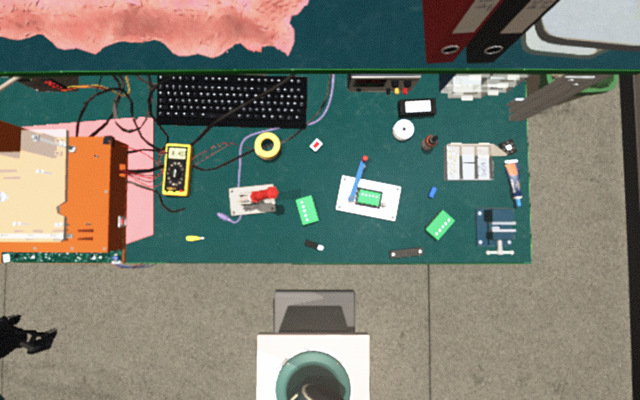

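Top view: there are three green blocks, at (307,210), (369,197) and (440,225). Only the one at (369,197) sits in the nest on the white plate, under the blue bar whose red knob is at (365,158). The red screwdriver handle is at (265,193) in the grey holder. The switch (316,145), stick (314,244) and clip (195,238) have to stay put. Next I'll take an enlarged crop of both views to confirm.

```bash
cat > h.py <<'E'
import numpy as np, cv2
from cell import *
def cam(n):
    c=camera_info(n); f=200/np.tan(np.radians(c["vertical_fov"]/2))
    K=np.array([[f,0,c["cx"]],[0,f,c["cy"]],[0,0,1]]); E=np.array(c["extrinsics"])
    return K,np.array(c["dist"]),np.diag([1,-1,-1])@E[:3,:3],np.diag([1,-1,-1])@E[:3,3]
def ray(n,p):
    K,d,R,t=cam(n); u=cv2.undistortPoints(np.array([[p]],float),K,d)[0,0]
    v=R.T@np.array([u[0],u[1],1]); return -R.T@t,v/np.linalg.norm(v)
def onz(n,p,z):
    o,v=ray(n,p); return o+v*(z-o[2])/v[2]
def tri(ps,pt):
    a,u=ray("side",ps); b,v=ray("top",pt)
    s=np.linalg.lstsq(np.c_[u,-v],b-a,rcond=None)[0]; p,q=a+s[0]*u,b+s[1]*v
    return (p+q)/2,np.linalg.norm(p-q)
def proj(n,X):
    K,d,R,t=cam(n); return cv2.projectPoints(np.array(X,float).reshape(-1,1,3),cv2.Rodrigues(R)[0],t,K,d)[0][:,0]
E
python3 - <<'E'
import cv2,numpy as np
from h import *
a=cv2.imread("pics/top0.png");b=cv2.imread("pics/side0.png")
A=cv2.resize(a[130:260,220:420],(800,520),interpolation=cv2.INTER_CUBIC)
B=cv2.resize(b[135:300,260:410],None,fx=3.6,fy=3.6,interpolation=cv2.INTER_CUBIC)
cv2.imwrite("pics/tc.png",A);cv2.imwrite("pics/sc.png",B)
for n,im in(("top",a),("side",b)):
    print(n,"cam",ray(n,(320,200))[0])
    h=cv2.cvtColor(im,cv2.COLOR_BGR2HSV)
    for c,lo,hi in(("red",(0,150,110),(6,255,255)),("blue",(100,140,80),(118,255,255)),("green",(60,150,100),(80,255,255))):
        m=cv2.inRange(h,lo,hi)
        if c=="red": m|=cv2.inRange(h,(174,150,110),(180,255,255))
        k,_,st,ce=cv2.connectedComponentsWithStats(m)
        for i in range(1,k):
            if st[i,4]>12 and 250<ce[i][0]<450 and 130<ce[i][1]<350: print(c,st[i],ce[i].round(1))
print(onz("top",(300,72),0.3),onz("top",(300,72),0.0))
E
```

```text
top cam [ 0.46302904 -0.01074964  1.1925523 ]
red [363 156   4   5  13] [364.2 158.2]
red [251 187  27  16 248] [264.2 194.1]
blue [352 161  14  34 116] [358.4 174.3]
blue [428 186   9  13  71] [432.3 191.9]
side cam [ 0.33812424 -0.91630607  0.79320186]
red [304 148  16  21 145] [312.3 156.7]
red [374 214   6   3  15] [376.7 214.9]
red [374 233   5  11  34] [376.2 237.6]
blue [327 239  46   7 195] [350.6 242.4]
blue [357 317  15   8  79] [364.1 320.6]
green [292 209  32  19 290] [307.8 218.3]
green [329 251  15  17 184] [335.1 258.9]
green [303 318  42  32 663] [323.9 333. ]
[0.79972359 0.02585121 0.3       ] [0.91289159 0.03815329 0.        ]
```

View pics/tc.png

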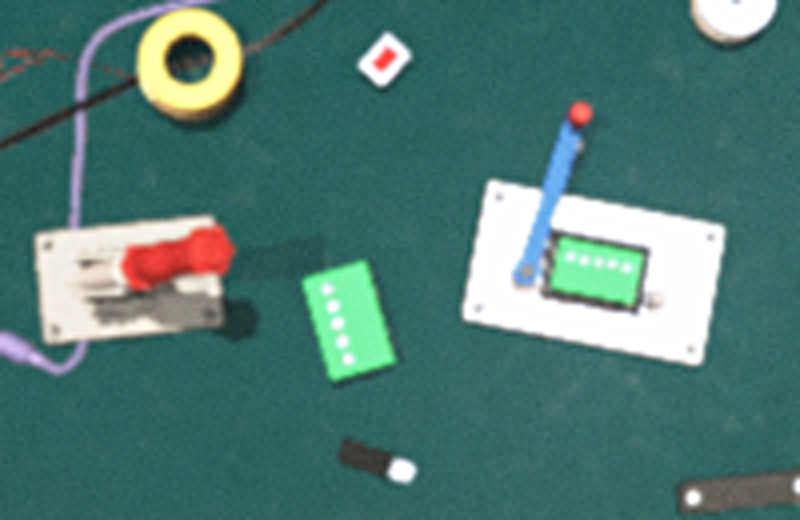

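View pics/sc.png

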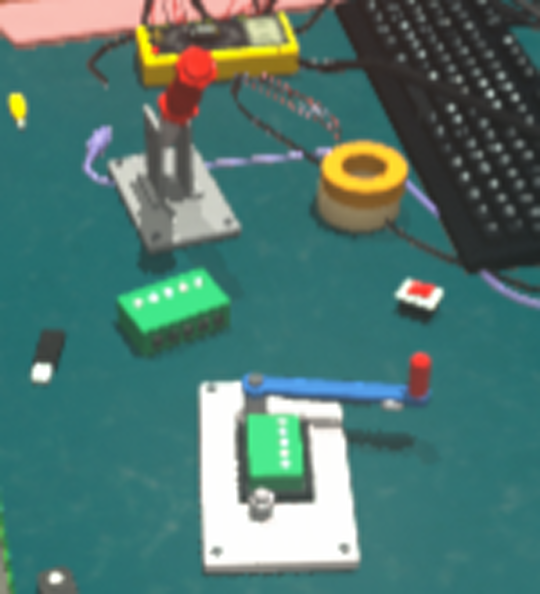

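The nest plate (white, crop (463..725,180..363)) holds a small green block, about 36×58 mm, with five screws along its upper (+x) side. The other two blocks lie loose on the bench. The bar runs from the hinge at crop (525,275) to the knob at (580,113). The driver's handle runs from (140,268) to (215,248), with its end toward -y.

```bash
cat > m.py <<'E'
from h import *
a=cv2.imread("pics/top0.png");b=cv2.imread("pics/side0.png")
H={"top":cv2.cvtColor(a,cv2.COLOR_BGR2HSV),"side":cv2.cvtColor(b,cv2.COLOR_BGR2HSV)}
def mask(n,lo,hi,box,red=False):
    m=cv2.inRange(H[n],lo,hi)
    if red: m|=cv2.inRange(H[n],(172,lo[1],lo[2]),(180,255,255))
    z=np.zeros_like(m); x0,y0,x1,y1=box; z[y0:y1,x0:x1]=m[y0:y1,x0:x1]; return z
def pts(m): return np.argwhere(m)[:,::-1].astype(float)
# plate: convex hull of white in each view, rays onto z=.012
for n,box in(("top",(330,170,405,225)),("side",(312,238,362,296))):
    m=mask(n,(0,0,150),(180,70,255),box)
    hl=cv2.convexHull(np.argwhere(m)[:,::-1].astype(np.int32))[:,0]
    w=np.array([onz(n,p,.012)[:2] for p in hl],np.float32)
    print("plate",n,cv2.minAreaRect(w*1000))
# block
for n,box in(("top",(354,186,386,210)),("side",(325,245,350,275))):
    m=mask(n,(55,100,60),(85,255,255),box); c=cv2.minAreaRect(np.array([onz(n,p,.033)[:2]*1000 for p in pts(m)],np.float32))
    print("block",n,c)
# knob, top centre
kt=pts(mask("top",(0,120,90),(8,255,255),(355,150,372,165),True)); ks=pts(mask("side",(0,120,90),(8,255,255),(368,230,384,247),True))
print("knob px",kt.mean(0),kt.min(0),kt.max(0),ks.mean(0),ks.min(0),ks.max(0), "tri mid",tri(ks.mean(0),kt.mean(0)))
# bar direction
bt=pts(mask("top",(98,110,60),(120,255,255),(348,158,372,204)))
w=np.array([onz("top",p,.043)[:2] for p in bt]); print("bar",cv2.minAreaRect((w*1000).astype(np.float32)))
# driver axis: PCA line in each view -> plane; intersection
P={}
for n,box in(("top",(245,180,285,210)),("side",(300,144,324,180))):
    q=pts(mask(n,(0,130,80),(8,255,255),box,True)); c=q.mean(0); r=cv2.minAreaRect(q.astype(np.float32))
    v=np.linalg.svd(q-c)[2][0]; o,r1=ray(n,c-8*v);_,r2=ray(n,c+8*v); N=np.cross(r1,r2); P[n]=(o,N/np.linalg.norm(N),c,v,q)
    s=(q-c)@v; print("driver",n,c,v,s.min(),s.max(),r)
d=np.cross(P["top"][1],P["side"][1]); d/=np.linalg.norm(d); d*=np.sign(d[2])
p0=np.linalg.lstsq(np.array([P["top"][1],P["side"][1],d]),np.array([P["top"][1]@P["top"][0],P["side"][1]@P["side"][0],0]),rcond=None)[0]
p0=p0+d*(.173-p0[2])/d[2]
print("axis dir",d,"tilt",np.degrees(np.arccos(d[2])),"yaw",np.degrees(np.arctan2(d[1],d[0])),"pt@z.173",p0)
for s in(.012,0,-.088): X=p0+d*s; print(s,X,proj("top",X),proj("side",X))
print("centroid tri",tri(P["side"][2],P["top"][2]))
E
python3 m.py
```

```text
plate top ((540.187255859375, -157.51016235351562), (175.6358642578125, 103.68604278564453), 78.85572052001953)
plate side ((537.8463745117188, -164.73068237304688), (174.43115234375, 100.7735595703125), 79.02691650390625)
block top ((540.116455078125, -157.75831604003906), (59.456520080566406, 38.673309326171875), 78.64472198486328)
block side ((536.3551025390625, -169.20339965820312), (68.00443267822266, 38.27133560180664), 76.86898803710938)
knob px [364.57692308 158.15384615] [362. 156.] [367. 161.] [375.9245283  238.13207547] [374. 233.] [379. 244.] tri mid (array([ 0.64521947, -0.14307463,  0.0577756 ]), np.float64(0.0027960589944294504))
bar ((586.5726928710938, -122.73648071289062), (18.524185180664062, 116.3158950805664), 71.34807586669922)
driver top [264.11832061 194.15648855] [-0.96441431  0.26439561] -13.957856352225221 13.667703675688793 ((264.3077087402344, 194.03846740722656), (11.96308422088623, 27.65237808227539), 78.69007110595703)
driver side [311.60869565 158.08695652] [-0.41699683  0.90890794] -10.999274868010543 10.931855406320942 ((311.0, 158.5), (21.0, 16.0), 90.0)
axis dir [ 0.07599674 -0.59448195  0.80050966] tilt 36.821201312448224 yaw -82.71499724569108 pt@z.173 [0.54291102 0.10274971 0.173     ]
0.012 [0.54382298 0.09561592 0.18260612] [[273.23118572 191.65824675]] [[315.10381875 150.46896809]]
0 [0.54291102 0.10274971 0.173     ] [[270.75852754 192.33602419]] [[314.275103   152.27451276]]
-0.088 [0.5362233  0.15506412 0.10255515] [[253.95933583 196.94170767]] [[308.6359267 164.5662141]]
centroid tri (array([0.5399068 , 0.12312285, 0.14299731]), np.float64(0.001431966351069951))
```

drive_tool:
  plan:
    - {"jaw":-1,"tx":-0.217,"ty":-0.292,"tz":-0.047}
    - {"jaw":-1,"tx":-0.217,"ty":-0.292,"tz":-0.047}
    - {"jaw":-1,"tx":-0.217,"ty":-0.292,"tz":-0.047}
    - {"jaw":-1,"tx":-0.217,"ty":-0.292,"tz":-0.047}
    - {"jaw":-1,"tx":-0.217,"ty":-0.292,"tz":-0.047}
    - {"jaw":-1,"tx":-0.217,"ty":-0.292,"tz":-0.047}
    - {"jaw":-1,"tx":-0.217,"ty":-0.292,"tz":-0.047}
    - {"jaw":-1,"tx":-0.217,"ty":-0.292,"tz":-0.047}
  force: 40

```text
schema error: expected keys jaw, tx, ty, tz, rx, ry, rz
```

```bash
cat >> h.py <<'E'
from scipy.spatial.transform import Rotation as Ro
def plan(pos,rot=None,n=8,start=None,printit=True):
    """rows to go to world pos (and rot) in n equal rows; returns end pose"""
    o=observe(); p,R=(np.array(o["tool_pos"]),np.array(o["tcp_rot"])) if start is None else start
    T=R if rot is None else rot
    w=Ro.from_matrix(R.T@T).as_rotvec()/n; dp=(np.array(pos)-p)/n; Q=R
    for i in range(n):
        if i in(0,n-1) or rot is not None: print(np.round(Q.T@dp/.12,3),np.round(np.degrees(w)/4,3))
        Q=Q@Ro.from_rotvec(w).as_matrix()
    print("n",n,"step mm",np.linalg.norm(dp)*1000); return np.array(pos),Q
def down(a): # tool pointing down, tool y at world angle a deg
    y=np.array([np.cos(np.radians(a)),np.sin(np.radians(a)),0]);z=np.array([0,0,-1.]); return np.c_[np.cross(y,z),y,z]
E
python3 - <<'E'
from h import *
print(observe()["tool_pos"],onz("top",(369.5,195.3),.033))
s=plan([.60,-.03,.25],down(30),12)
plan([.680,-.123,.10],None,5,start=s)
E
```

```text
[0.22982958 0.6340098  0.25506551] [ 0.54542585 -0.15930221  0.033     ]
[-0.399 -0.346  0.004] [-0.002  0.001  0.835]
[-0.418 -0.322  0.004] [-0.002  0.001  0.835]
[-0.436 -0.297  0.004] [-0.002  0.001  0.835]
[-0.453 -0.271  0.004] [-0.002  0.001  0.835]
[-0.468 -0.244  0.004] [-0.002  0.001  0.835]
[-0.481 -0.217  0.004] [-0.002  0.001  0.835]
[-0.493 -0.188  0.004] [-0.002  0.001  0.835]
[-0.503 -0.159  0.004] [-0.002  0.001  0.835]
[-0.512 -0.13   0.004] [-0.002  0.001  0.835]
[-0.518 -0.1    0.004] [-0.002  0.001  0.835]
[-0.523 -0.069  0.004] [-0.002  0.001  0.835]
[-0.527 -0.039  0.004] [-0.002  0.001  0.835]
n 12 step mm 63.353111417691025
[-0.201  0.038  0.25 ] [0. 0. 0.]
[-0.201  0.038  0.25 ] [0. 0. 0.]
n 5 step mm 38.75512869285819
```

drive_tool:
  plan:
    - {"jaw":-1,"tx":-0.217,"ty":-0.292,"tz":-0.047,"rx":0,"ry":0,"rz":0}
    - {"jaw":-1,"tx":-0.217,"ty":-0.292,"tz":-0.047,"rx":0,"ry":0,"rz":0}
    - {"jaw":-1,"tx":-0.217,"ty":-0.292,"tz":-0.047,"rx":0,"ry":0,"rz":0}
    - {"jaw":-1,"tx":-0.217,"ty":-0.292,"tz":-0.047,"rx":0,"ry":0,"rz":0}
    - {"jaw":-1,"tx":-0.217,"ty":-0.292,"tz":-0.047,"rx":0,"ry":0,"rz":0}
    - {"jaw":-1,"tx":-0.217,"ty":-0.292,"tz":-0.047,"rx":0,"ry":0,"rz":0}
    - {"jaw":-1,"tx":-0.217,"ty":-0.292,"tz":-0.047,"rx":0,"ry":0,"rz":0}
    - {"jaw":-1,"tx":-0.217,"ty":-0.292,"tz":-0.047,"rx":0,"ry":0,"rz":0}
  force: 40

```text
clock: 0.9
tool_pos: [0.3302, 0.2982, 0.3012]
tcp_rot: [[-0.94, 0.34, -0.0], [0.34, 0.94, -0.0], [0.0, -0.0, -1.0]]
ft_force: [1.4, 0.0, 0.8]
width: -0.0002
grasp_force: 0.0
```

Run:
```python
from h import *
s=plan([.56,.02,.28],down(30),10)
plan([.680,-.123,.10],None,6,start=s)
```

```text
[-0.259 -0.153  0.018] [-1.000e-03  0.000e+00  1.003e+00]
[-0.269 -0.134  0.018] [-1.000e-03  0.000e+00  1.003e+00]
[-0.278 -0.115  0.018] [-1.000e-03  0.000e+00  1.003e+00]
[-0.285 -0.095  0.018] [-1.000e-03  0.000e+00  1.003e+00]
[-0.291 -0.075  0.018] [-1.000e-03  0.000e+00  1.003e+00]
[-0.296 -0.055  0.018] [-1.000e-03  0.000e+00  1.003e+00]
[-0.299 -0.034  0.018] [-1.000e-03  0.000e+00  1.003e+00]
[-0.3   -0.013  0.018] [-1.000e-03  0.000e+00  1.003e+00]
[-0.301  0.008  0.018] [-1.000e-03  0.000e+00  1.003e+00]
[-0.299  0.029  0.018] [-1.000e-03  0.000e+00  1.003e+00]
n 10 step mm 36.14321052847588
[-0.255  0.045  0.25 ] [0. 0. 0.]
[-0.255  0.045  0.25 ] [0. 0. 0.]
n 6 step mm 43.22068691931883
```

drive_tool:
  plan:
    - {"jaw":-1,"tx":-0.26,"ty":-0.153,"tz":0.018,"rx":0,"ry":0,"rz":1}
    - {"jaw":-1,"tx":-0.27,"ty":-0.134,"tz":0.018,"rx":0,"ry":0,"rz":1}
    - {"jaw":-1,"tx":-0.278,"ty":-0.115,"tz":0.018,"rx":0,"ry":0,"rz":1}
    - {"jaw":-1,"tx":-0.285,"ty":-0.095,"tz":0.018,"rx":0,"ry":0,"rz":1}
    - {"jaw":-1,"tx":-0.291,"ty":-0.075,"tz":0.018,"rx":0,"ry":0,"rz":1}
    - {"jaw":-1,"tx":-0.296,"ty":-0.055,"tz":0.018,"rx":0,"ry":0,"rz":1}
    - {"jaw":-1,"tx":-0.3,"ty":-0.034,"tz":0.018,"rx":0,"ry":0,"rz":1}
    - {"jaw":-1,"tx":-0.3,"ty":-0.013,"tz":0.018,"rx":0,"ry":0,"rz":1}

```text
clock: 1.7
tool_pos: [0.5151, 0.076, 0.2836]
tcp_rot: [[-0.614, 0.789, -0.001], [0.789, 0.614, 0.0], [0.0, -0.0, -1.0]]
ft_force: [0.2, 0.2, 0.7]
width: -0.0
grasp_force: 0.0
```

drive_tool:
  plan:
    - {"jaw":-1,"tx":-0.3,"ty":0.008,"tz":0.018,"rx":0,"ry":0,"rz":1}
    - {"jaw":-1,"tx":-0.3,"ty":0.029,"tz":0.018,"rx":0,"ry":0,"rz":1}
    - {"jaw":-1,"tx":-0.255,"ty":0.045,"tz":0.15,"rx":0,"ry":0,"rz":0}
    - {"jaw":-1,"tx":-0.255,"ty":0.045,"tz":0.15,"rx":0,"ry":0,"rz":0}
    - {"jaw":-1,"tx":-0.255,"ty":0.045,"tz":0.15,"rx":0,"ry":0,"rz":0}
    - {"jaw":-1,"tx":-0.255,"ty":0.045,"tz":0.15,"rx":0,"ry":0,"rz":0}
    - {"jaw":-1,"tx":-0.255,"ty":0.045,"tz":0.25,"rx":0,"ry":0,"rz":0}
    - {"jaw":-1,"tx":-0.255,"ty":0.045,"tz":0.25,"rx":0,"ry":0,"rz":0}

```text
clock: 2.5
tool_pos: [0.6815, -0.1219, 0.1468]
tcp_rot: [[-0.501, 0.865, 0.001], [0.865, 0.501, -0.0], [-0.0, 0.0, -1.0]]
ft_force: [-0.2, 1.0, -0.4]
width: -0.0001
grasp_force: 0.0
```

```bash
cat > arc.py <<'E'
from h import *
C=np.array([.540,-.158]);ey=np.array([np.cos(np.radians(78.9)),np.sin(np.radians(78.9))]);ex=np.array([ey[1],-ey[0]])
hin=C-.011*ex+.05*ey; print("hinge",hin,"theta",np.degrees(0))
off=.026*np.array([np.cos(np.radians(30)),np.sin(np.radians(30))])
def pt(th,o=off): return hin+.112*(np.sin(th)*ex-np.cos(th)*ey)+o
s=observe();s=(np.array(s["tool_pos"]),np.array(s["tcp_rot"]));print(s[0])
s=plan([*pt(1.437,off*1.5),.078],None,2,start=s)
for th in np.r_[np.arange(1.437,.2,-.15),.15,.08,.02,-.03]:
    q=pt(th,off if th>.1 else off*.9); print("th",round(th,2)); s=plan([*q,.078],None,1,start=s)
E
python3 arc.py
```

```text
hinge [ 0.53883188 -0.10681763] theta 0.0
[ 0.68146291 -0.12192707  0.14681029]
[ 0.001 -0.013  0.287] [0. 0. 0.]
[ 0.001 -0.013  0.287] [0. 0. 0.]
n 2 step mm 34.44115279362458
th 1.44
[ 0.    -0.108 -0.   ] [0. 0. 0.]
n 1 step mm 13.000000000000036
th 1.29
[-0.084 -0.112 -0.   ] [0. 0. 0.]
n 1 step mm 16.784254429094275
th 1.14
[-0.066 -0.123 -0.   ] [0. 0. 0.]
n 1 step mm 16.784254429094283
th 0.99
[-0.047 -0.132 -0.   ] [0. 0. 0.]
n 1 step mm 16.78425442909427
th 0.84
[-0.027 -0.137 -0.   ] [0. 0. 0.]
n 1 step mm 16.78425442909425
th 0.69
[-0.006 -0.14  -0.   ] [0. 0. 0.]
n 1 step mm 16.784254429094236
th 0.54
[ 0.015 -0.139 -0.   ] [0. 0. 0.]
n 1 step mm 16.784254429094304
th 0.39
[ 0.035 -0.135 -0.   ] [0. 0. 0.]
n 1 step mm 16.784254429094254
th 0.24
[ 0.055 -0.128 -0.   ] [0. 0. 0.]
n 1 step mm 16.784254429094364
th 0.15
[ 0.041 -0.07  -0.   ] [0. 0. 0.]
n 1 step mm 9.740927276732506
th 0.08
[ 0.037 -0.075 -0.   ] [0. 0. 0.]
n 1 step mm 10.088964065916684
th 0.02
[ 0.035 -0.044 -0.   ] [0. 0. 0.]
n 1 step mm 6.718992045359009
th -0.03
[ 0.031 -0.035 -0.   ] [0. 0. 0.]
n 1 step mm 5.599416684895648
```

drive_tool:
  plan:
    - {"jaw":-1,"tx":0,"ty":0,"tz":0.287,"rx":0,"ry":0,"rz":0}
    - {"jaw":-1,"tx":0,"ty":0,"tz":0.287,"rx":0,"ry":0,"rz":0}
    - {"jaw":-1,"tx":0,"ty":-0.13,"tz":0,"rx":0,"ry":0,"rz":0}
    - {"jaw":-1,"tx":-0.042,"ty":-0.056,"tz":0,"rx":0,"ry":0,"rz":0}
    - {"jaw":-1,"tx":-0.042,"ty":-0.056,"tz":0,"rx":0,"ry":0,"rz":0}
    - {"jaw":-1,"tx":-0.066,"ty":-0.123,"tz":0,"rx":0,"ry":0,"rz":0}
    - {"jaw":-1,"tx":-0.047,"ty":-0.132,"tz":0,"rx":0,"ry":0,"rz":0}

```text
clock: 3.2
tool_pos: [0.6428, -0.1732, 0.082]
tcp_rot: [[-0.501, 0.865, 0.006], [0.865, 0.501, -0.002], [-0.005, 0.004, -1.0]]
ft_force: [1.8, 0.5, 0.8]
width: 0.0001
grasp_force: 0.9
```

Run:
```python
from h import *
f=cv2.cvtColor(grab_frame("side"),cv2.COLOR_RGB2BGR)
cv2.imwrite("pics/s1.png",cv2.resize(f[150:330,270:430],None,fx=3.3,fy=3.3,interpolation=cv2.INTER_CUBIC)); print(observe()["tool_pos"])
```

```text
[ 0.64006974 -0.17490512  0.08127964]
```

View pics/s1.png

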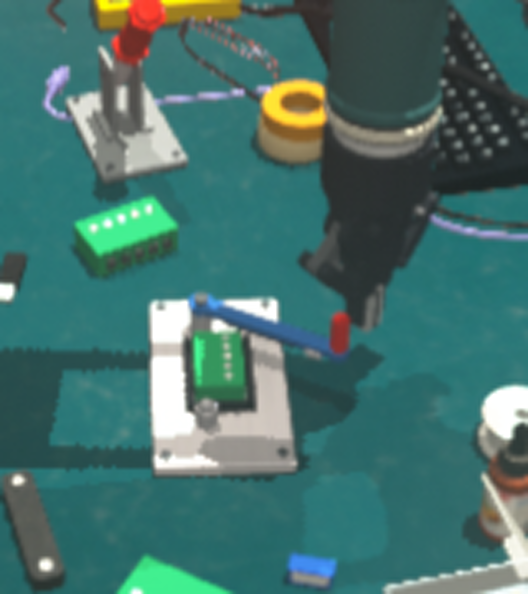

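The bar has swung to about 1 rad, with the fingertips at crop (368,320) against the knob at (340,332). I'll keep going along the arc, slightly lower.

drive_tool:
  plan:
    - {"jaw":-1,"tx":-0.027,"ty":-0.137,"tz":0.04,"rx":0,"ry":0,"rz":0}
    - {"jaw":-1,"tx":-0.006,"ty":-0.14,"tz":0,"rx":0,"ry":0,"rz":0}
    - {"jaw":-1,"tx":0.015,"ty":-0.139,"tz":0,"rx":0,"ry":0,"rz":0}
    - {"jaw":-1,"tx":0.035,"ty":-0.135,"tz":0,"rx":0,"ry":0,"rz":0}
    - {"jaw":-1,"tx":0.055,"ty":-0.128,"tz":0,"rx":0,"ry":0,"rz":0}
    - {"jaw":-1,"tx":0.041,"ty":-0.07,"tz":0,"rx":0,"ry":0,"rz":0}
    - {"jaw":-1,"tx":0,"ty":0,"tz":0,"rx":0,"ry":0,"rz":0}

```text
clock: 3.95
tool_pos: [0.5537, -0.2042, 0.0735]
tcp_rot: [[-0.5, 0.866, -0.003], [0.866, 0.5, 0.001], [0.002, -0.002, -1.0]]
ft_force: [0.1, 0.0, -0.8]
width: -0.0002
grasp_force: 0.0
```

drive_tool:
  plan:
    - {"jaw":-1,"tx":0.037,"ty":-0.075,"tz":0,"rx":0,"ry":0,"rz":0}
    - {"jaw":-1,"tx":0.035,"ty":-0.044,"tz":0,"rx":0,"ry":0,"rz":0}
    - {"jaw":-1,"tx":0,"ty":0,"tz":0,"rx":0,"ry":0,"rz":0}
    - {"jaw":-1,"tx":0,"ty":0,"tz":0,"rx":0,"ry":0,"rz":0}

```text
clock: 4.35
tool_pos: [0.5392, -0.204, 0.074]
tcp_rot: [[-0.501, 0.865, -0.001], [0.865, 0.501, 0.0], [0.001, -0.001, -1.0]]
ft_force: [-0.4, 0.2, 0.4]
width: 0.0
grasp_force: 0.0
```

```bash
cat > bar.py <<'E'
from h import *
f=cv2.cvtColor(grab_frame("side"),cv2.COLOR_RGB2BGR); h=cv2.cvtColor(f,cv2.COLOR_BGR2HSV)
m=cv2.inRange(h,(98,110,50),(120,255,255)); m[:235]=0;m[290:]=0;m[:,:315]=0;m[:,380:]=0
k=cv2.inRange(h,(0,120,70),(8,255,255))|cv2.inRange(h,(172,120,70),(180,255,255)); k[:235]=0;k[320:]=0;k[:,:315]=0;k[:,390:]=0
w=np.array([onz("side",p,.043)[:2]*1000 for p in np.argwhere(m)[:,::-1]],np.float32); print("bar",cv2.minAreaRect(w),len(w))
q=np.argwhere(k)[:,::-1]; print("knob",q.mean(0),len(q),onz("side",q.mean(0),.058)); print(proj("side",[[.517,-.217,.058]]),observe()["tool_pos"],observe()["ft_force"])
cv2.imwrite("pics/s2.png",cv2.resize(f[200:320,290:400],None,fx=5,fy=5,interpolation=cv2.INTER_CUBIC))
E
python3 bar.py
```

```text
bar ((525.407470703125, -177.38723754882812), (110.76663208007812, 7.582849979400635), 78.45655822753906) 41
knob [335.27118644 268.54237288] 59 [ 0.52137437 -0.22086368  0.058     ]
[[332.99538191 267.66534154]] [ 0.53932942 -0.20402916  0.07393727] [-0.1921251   0.39226682  0.02718923]
```

drive_tool:
  plan:
    - {"jaw":-1,"tx":0.025,"ty":-0.03,"tz":0,"rx":0,"ry":0,"rz":0}
    - {"jaw":-1,"tx":0.025,"ty":-0.03,"tz":0,"rx":0,"ry":0,"rz":0}
    - {"jaw":-1,"tx":0,"ty":0,"tz":0,"rx":0,"ry":0,"rz":0}

```text
clock: 4.7
tool_pos: [0.5308, -0.2025, 0.0743]
tcp_rot: [[-0.501, 0.865, 0.002], [0.865, 0.501, -0.0], [-0.001, 0.001, -1.0]]
ft_force: [3.2, -0.1, -2.3]
width: 0.0003
grasp_force: 1.5
```

```bash
python3 bar.py
```

```text
bar ((518.7389526367188, -181.5106201171875), (100.12470245361328, 5.252634525299072), 81.12895202636719) 17
knob [332.7704918  268.60655738] 61 [ 0.51579205 -0.21977153  0.058     ]
[[332.99538191 267.66534154]] [ 0.53080548 -0.20253325  0.07427907] [ 3.67755469  1.25803244 -1.23422967]
```

View pics/s2.png

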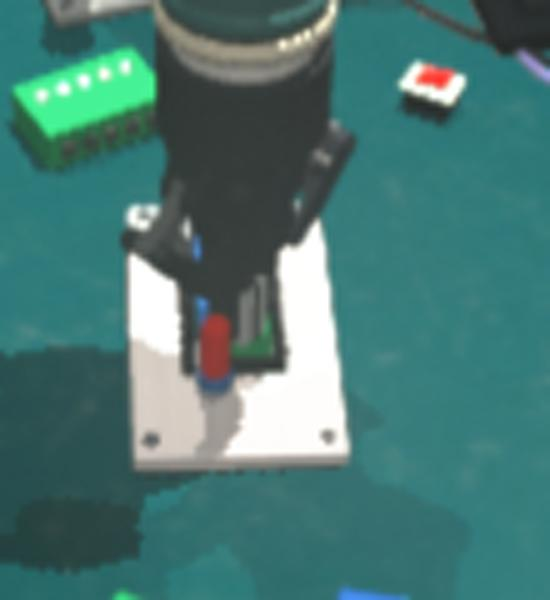

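The knob moved another 5 mm and the force is now about 3.5 N, so it is either in the detent or at the stop. I'll push a bit more to tell which.

drive_tool:
  plan:
    - {"jaw":-1,"tx":0.02,"ty":-0.03,"tz":0,"rx":0,"ry":0,"rz":0}
    - {"jaw":-1,"tx":0,"ty":0,"tz":0,"rx":0,"ry":0,"rz":0}
    - {"jaw":-1,"tx":0.02,"ty":-0.03,"tz":0,"rx":0,"ry":0,"rz":0}
    - {"jaw":-1,"tx":0,"ty":0,"tz":0,"rx":0,"ry":0,"rz":0}

```text
clock: 5.15
tool_pos: [0.5291, -0.2021, 0.0757]
tcp_rot: [[-0.5, 0.866, 0.016], [0.866, 0.5, -0.002], [-0.01, 0.013, -1.0]]
ft_force: [21.3, 4.1, -12.6]
width: -0.0001
grasp_force: 10.5
```

```bash
python3 bar.py
```

```text
bar ((515.3204956054688, -202.02931213378906), (58.713523864746094, 3.166130542755127), 83.58528137207031) 9
knob [332.46031746 268.74603175] 63 [ 0.51500112 -0.22003865  0.058     ]
[[332.99538191 267.66534154]] [ 0.52910736 -0.20203823  0.07570101] [ 21.86903692   5.14997547 -12.90486516]
```

The force climbed to 21 N and the knob stopped moving, so the bar is hard against its stop: shut. Now I'll back off and lift.

drive_tool:
  plan:
    - {"jaw":-1,"tx":0,"ty":0.2,"tz":0,"rx":0,"ry":0,"rz":0}
    - {"jaw":-1,"tx":0,"ty":0.1,"tz":-0.3,"rx":0,"ry":0,"rz":0}
    - {"jaw":1,"tx":0,"ty":0,"tz":-0.4,"rx":0,"ry":0,"rz":0}
    - {"jaw":1,"tx":0,"ty":0,"tz":-0.4,"rx":0,"ry":0,"rz":0}
    - {"jaw":1,"tx":0,"ty":0,"tz":-0.4,"rx":0,"ry":0,"rz":0}

```text
clock: 5.7
tool_pos: [0.5517, -0.1837, 0.2553]
tcp_rot: [[-0.501, 0.865, -0.003], [0.865, 0.501, 0.0], [0.002, -0.002, -1.0]]
ft_force: [0.2, -0.3, 0.5]
width: 0.043
grasp_force: 0.0
```

```bash
python3 bar.py
cat > g.py <<'E'
from h import *
def Rg(t,y):
    t,y=np.radians(t),np.radians(y); d=np.array([np.sin(t)*np.cos(y),np.sin(t)*np.sin(y),np.cos(t)]); ty=np.array([-np.sin(y),np.cos(y),0]); return d,np.c_[np.cross(ty,-d),ty,-d]
d,R=Rg(37.5,-83.5); G=np.array([.5429,.1027,.173])
E
python3 - <<'E'
from g import *
print(observe()["qpos"],d)
s=plan(G+.12*d,R,12)
E
```

```text
bar ((525.1546630859375, -167.7804412841797), (129.23721313476562, 17.541034698486328), 78.33443450927734) 124
knob [332.94444444 268.31481481] 54 [ 0.51639671 -0.21896752  0.058     ]
[[332.99538191 267.66534154]] [ 0.55613249 -0.18536135  0.26573404] [ 2.94950438 -0.53013161  5.07904369]
[-3.63927831e-01  8.36038467e-02  1.79634819e+00 -5.46391000e-04
  1.24923947e+00 -8.88848398e-01] [ 0.06891375 -0.60484822  0.79335334]
[ 0.131  0.072 -0.002] [-0.15   0.78   0.477]
[0.133 0.068 0.005] [-0.15   0.78   0.477]
[0.135 0.063 0.013] [-0.15   0.78   0.477]
[0.136 0.058 0.021] [-0.15   0.78   0.477]
[0.137 0.054 0.029] [-0.15   0.78   0.477]
[0.137 0.049 0.037] [-0.15   0.78   0.477]
[0.136 0.044 0.045] [-0.15   0.78   0.477]
[0.134 0.039 0.053] [-0.15   0.78   0.477]
[0.133 0.034 0.061] [-0.15   0.78   0.477]
[0.13  0.029 0.068] [-0.15   0.78   0.477]
[0.127 0.023 0.076] [-0.15   0.78   0.477]
[0.123 0.018 0.083] [-0.15   0.78   0.477]
n 12 step mm 17.9625699153847
```

The knob is still at x=333 px in the side view, so the bar is holding in its detent. Next is the pre-grasp pose in line with the driver.

drive_tool:
  plan:
    - {"jaw":1,"tx":0.131,"ty":0.072,"tz":0,"rx":-0.15,"ry":0.78,"rz":0.477}
    - {"jaw":1,"tx":0.133,"ty":0.068,"tz":0.005,"rx":-0.15,"ry":0.78,"rz":0.477}
    - {"jaw":1,"tx":0.135,"ty":0.063,"tz":0.013,"rx":-0.15,"ry":0.78,"rz":0.477}
    - {"jaw":1,"tx":0.136,"ty":0.058,"tz":0.021,"rx":-0.15,"ry":0.78,"rz":0.477}
    - {"jaw":1,"tx":0.137,"ty":0.054,"tz":0.029,"rx":-0.15,"ry":0.78,"rz":0.477}
    - {"jaw":1,"tx":0.137,"ty":0.049,"tz":0.037,"rx":-0.15,"ry":0.78,"rz":0.477}

```text
clock: 6.35
tool_pos: [0.5498, -0.0756, 0.2555]
tcp_rot: [[-0.303, 0.95, -0.078], [0.895, 0.312, 0.319], [0.328, 0.027, -0.944]]
ft_force: [1.1, 0.1, -0.0]
width: 0.0854
grasp_force: 0.0
```

drive_tool:
  plan:
    - {"jaw":1,"tx":0.136,"ty":0.044,"tz":0.045,"rx":-0.15,"ry":0.78,"rz":0.477}
    - {"jaw":1,"tx":0.134,"ty":0.039,"tz":0.053,"rx":-0.15,"ry":0.78,"rz":0.477}
    - {"jaw":1,"tx":0.133,"ty":0.034,"tz":0.061,"rx":-0.15,"ry":0.78,"rz":0.477}
    - {"jaw":1,"tx":0.13,"ty":0.029,"tz":0.068,"rx":-0.15,"ry":0.78,"rz":0.477}
    - {"jaw":1,"tx":0.127,"ty":0.023,"tz":0.076,"rx":-0.15,"ry":0.78,"rz":0.477}
    - {"jaw":1,"tx":0.123,"ty":0.018,"tz":0.083,"rx":-0.15,"ry":0.78,"rz":0.477}
    - {"jaw":1,"tx":0,"ty":0,"tz":0,"rx":0,"ry":0,"rz":0}

```text
clock: 7.05
tool_pos: [0.5465, 0.0322, 0.256]
tcp_rot: [[-0.081, 0.993, -0.082], [0.784, 0.114, 0.61], [0.615, -0.015, -0.788]]
ft_force: [-0.3, -0.4, -0.8]
width: 0.0855
grasp_force: 0.0
```

Run:
```python
from g import *
s=plan(G+.12*d,R,2); s=plan(G+.003*d,None,8,start=s)
for n,x0,y0,x1,y1,k in(("side",250,80,370,220,4),("top",220,150,340,250,5)):
    f=cv2.cvtColor(grab_frame(n),cv2.COLOR_RGB2BGR); cv2.imwrite(f"pics/{n}3.png",cv2.resize(f[y0:y1,x0:x1],None,fx=k,fy=k,interpolation=cv2.INTER_CUBIC))
o=observe();print(o["qpos"],o["width"])
```

```text
[ 0.023  0.017 -0.047] [-0.089 -0.058 -0.059]
[ 0.023  0.018 -0.047] [-0.089 -0.058 -0.059]
n 2 step mm 6.606812234890084
[0.    0.    0.122] [0. 0. 0.]
[0.    0.    0.122] [0. 0. 0.]
n 8 step mm 14.624999999999998
[-0.3220649   0.16752328  1.84750527  0.58707165  1.47278575 -0.59677463] 0.0853359281102161
```

View pics/side3.png

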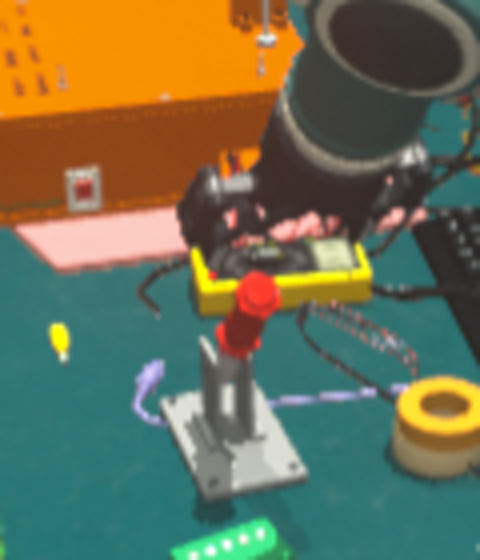

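The open gripper is lined up above the driver's red end cap at crop (258,295), with the jaws on either side of the handle. I'll correct the pose, then advance along the axis.

drive_tool:
  plan:
    - {"jaw":1,"tx":0.023,"ty":0.017,"tz":-0.047,"rx":-0.09,"ry":-0.058,"rz":-0.06}
    - {"jaw":1,"tx":0.023,"ty":0.018,"tz":-0.047,"rx":-0.09,"ry":-0.058,"rz":-0.06}
    - {"jaw":1,"tx":0,"ty":0,"tz":0.122,"rx":0,"ry":0,"rz":0}
    - {"jaw":1,"tx":0,"ty":0,"tz":0.122,"rx":0,"ry":0,"rz":0}
    - {"jaw":1,"tx":0,"ty":0,"tz":0.122,"rx":0,"ry":0,"rz":0}
    - {"jaw":1,"tx":0,"ty":0,"tz":0.122,"rx":0,"ry":0,"rz":0}
    - {"jaw":1,"tx":0,"ty":0,"tz":0.122,"rx":0,"ry":0,"rz":0}

```text
clock: 7.85
tool_pos: [0.5472, 0.0748, 0.21]
tcp_rot: [[-0.091, 0.994, -0.066], [0.789, 0.113, 0.604], [0.608, 0.003, -0.794]]
ft_force: [1.1, 0.5, -1.0]
width: 0.0855
grasp_force: 0.0
```

Run:
```python
from g import *
s=plan(G+.003*d,R,4)
```

```text
[-0.    -0.003  0.091] [0.009 0.005 0.005]
[-0.    -0.002  0.091] [0.009 0.005 0.005]
[-0.    -0.002  0.091] [0.009 0.005 0.005]
[-0.    -0.002  0.091] [0.009 0.005 0.005]
n 4 step mm 10.888774251095876
```

drive_tool:
  plan:
    - {"jaw":1,"tx":0,"ty":0,"tz":0.09,"rx":0,"ry":0,"rz":0}
    - {"jaw":1,"tx":0,"ty":0,"tz":0.09,"rx":0,"ry":0,"rz":0}
    - {"jaw":1,"tx":0,"ty":0,"tz":0.09,"rx":0,"ry":0,"rz":0}
    - {"jaw":1,"tx":0,"ty":0,"tz":0,"rx":0,"ry":0,"rz":0}
    - {"jaw":1,"tx":0,"ty":0,"tz":0,"rx":0,"ry":0,"rz":0}

```text
clock: 8.35
tool_pos: [0.5459, 0.0933, 0.186]
tcp_rot: [[-0.092, 0.994, -0.065], [0.789, 0.113, 0.604], [0.607, 0.004, -0.794]]
ft_force: [-0.8, 0.2, 0.1]
width: 0.0852
grasp_force: 0.0
```

Run:
```python
from g import *
print(observe()["tool_pos"]-(G+.003*d),observe()["ft_force"])
f=cv2.cvtColor(grab_frame("side"),cv2.COLOR_RGB2BGR);g=cv2.cvtColor(grab_frame("top"),cv2.COLOR_RGB2BGR)
k=dict(fx=4,fy=4,interpolation=cv2.INTER_CUBIC)
cv2.imwrite("pics/c4.png",np.hstack([cv2.resize(f[110:220,265:360],None,**k),cv2.resize(g[150:260,220:320],None,**k)]))
```

```text
[ 0.0028154  -0.00759119  0.0105958 ] [-0.83281296  0.23961756  0.1368336 ]
```

View pics/c4.png

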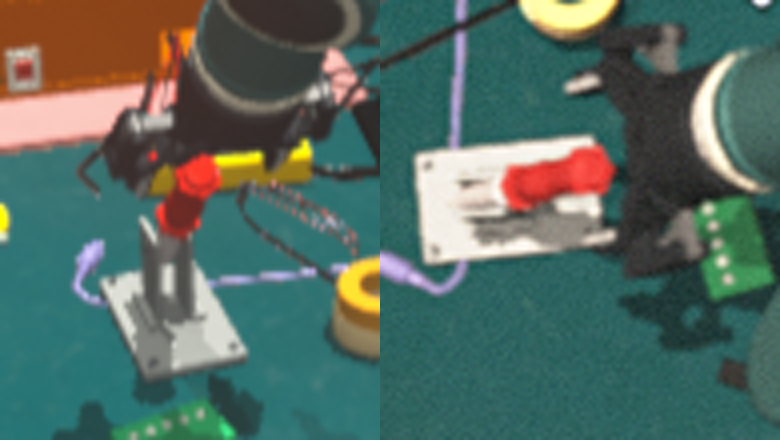

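Top crop: the fingertips are at (575,90) and (600,237), with the driver axis between them. The gripper centre is about 3–4 mm too far toward +x, and 13 mm remains along the axis.

drive_tool:
  plan:
    - {"jaw":1,"tx":0,"ty":-0.03,"tz":0.055,"rx":0,"ry":0,"rz":0}
    - {"jaw":1,"tx":0,"ty":0,"tz":0.055,"rx":0,"ry":0,"rz":0}
    - {"jaw":1,"tx":0,"ty":0,"tz":0,"rx":0,"ry":0,"rz":0}
    - {"jaw":-1,"tx":0,"ty":0,"tz":0,"rx":0,"ry":0,"rz":0}
    - {"jaw":-1,"tx":0,"ty":0,"tz":0,"rx":0,"ry":0,"rz":0}
    - {"jaw":-1,"tx":0,"ty":0,"tz":0,"rx":0,"ry":0,"rz":0}
    - {"jaw":-1,"tx":0,"ty":0,"tz":0,"rx":0,"ry":0,"rz":0}
    - {"jaw":-1,"tx":0,"ty":0,"tz":0,"rx":0,"ry":0,"rz":0}
  force: 40

```text
clock: 9.25
tool_pos: [0.5416, 0.1006, 0.1758]
tcp_rot: [[-0.092, 0.994, -0.065], [0.789, 0.112, 0.604], [0.607, 0.005, -0.795]]
ft_force: [0.4, -0.2, 0.8]
width: 0.0287
grasp_force: 39.3
```

drive_tool:
  plan:
    - {"jaw":-1,"tx":0,"ty":0,"tz":0,"rx":0,"ry":0,"rz":0}
    - {"jaw":-1,"tx":0,"ty":0,"tz":0,"rx":0,"ry":0,"rz":0}
    - {"jaw":-1,"tx":0,"ty":0,"tz":0,"rx":0,"ry":0,"rz":0}
  force: 80

```text
clock: 9.55
tool_pos: [0.5417, 0.1006, 0.1759]
tcp_rot: [[-0.092, 0.994, -0.064], [0.789, 0.112, 0.604], [0.607, 0.005, -0.795]]
ft_force: [-0.9, -3.1, 3.2]
width: 0.0272
grasp_force: 78.6
```

Gripped at 80 N with a width of about 28 mm. Now I'll draw it out along the axis.

drive_tool:
  plan:
    - {"jaw":-1,"tx":0,"ty":0,"tz":-0.08,"rx":0,"ry":0,"rz":0}
    - {"jaw":-1,"tx":0,"ty":0,"tz":-0.12,"rx":0,"ry":0,"rz":0}
    - {"jaw":-1,"tx":0,"ty":0,"tz":-0.12,"rx":0,"ry":0,"rz":0}

```text
clock: 9.85
tool_pos: [0.5438, 0.0768, 0.2067]
tcp_rot: [[-0.092, 0.994, -0.066], [0.789, 0.113, 0.603], [0.607, 0.004, -0.795]]
ft_force: [0.2, 0.3, -1.2]
width: 0.0276
grasp_force: 79.2
```

drive_tool:
  plan:
    - {"jaw":-1,"tx":0,"ty":0,"tz":-0.12,"rx":0,"ry":0,"rz":0}
    - {"jaw":-1,"tx":0,"ty":0,"tz":-0.12,"rx":0,"ry":0,"rz":0}
    - {"jaw":-1,"tx":0,"ty":0,"tz":-0.12,"rx":0,"ry":0,"rz":0}
    - {"jaw":-1,"tx":0,"ty":0,"tz":-0.12,"rx":0,"ry":0,"rz":0}
    - {"jaw":-1,"tx":0,"ty":0,"tz":-0.12,"rx":0,"ry":0,"rz":0}
    - {"jaw":-1,"tx":0,"ty":0,"tz":-0.12,"rx":0,"ry":0,"rz":0}
    - {"jaw":-1,"tx":0,"ty":0,"tz":0,"rx":0,"ry":0,"rz":0}
    - {"jaw":-1,"tx":0,"ty":0,"tz":0,"rx":0,"ry":0,"rz":0}

```text
clock: 10.65
tool_pos: [0.5497, 0.0251, 0.2749]
tcp_rot: [[-0.092, 0.994, -0.064], [0.789, 0.112, 0.604], [0.607, 0.005, -0.795]]
ft_force: [0.2, 0.0, -1.1]
width: 0.0269
grasp_force: 79.2
```

```bash
cat > drv.py <<'E'
from h import *
# driver in the frame: red masks near the projected handle; save crops
o=observe(); p,R=np.array(o["tool_pos"]),np.array(o["tcp_rot"]); mid=p+R[:,2]*.04; out=[]
P={}
for n in("side","top"):
    f=cv2.cvtColor(grab_frame(n),cv2.COLOR_RGB2BGR); c=proj(n,[mid])[0].astype(int); h=cv2.cvtColor(f,cv2.COLOR_BGR2HSV)
    m=cv2.inRange(h,(0,130,70),(8,255,255))|cv2.inRange(h,(172,130,70),(180,255,255)); z=np.zeros_like(m); s=slice(c[1]-35,c[1]+35),slice(c[0]-35,c[0]+35); z[s]=m[s]
    k,l,st,ce=cv2.connectedComponentsWithStats(z); i=1+st[1:,4].argmax(); q=np.argwhere(l==i)[:,::-1].astype(float); g=q.mean(0)
    v=np.linalg.svd(q-g)[2][0]; a,r1=ray(n,g-8*v);_,r2=ray(n,g+8*v); N=np.cross(r1,r2); P[n]=(a,N/np.linalg.norm(N),g)
    print(n,st[i],g.round(1),v.round(3),"expected axis px",proj(n,[p,p+R[:,2]*.08]).round(1).tolist())
    y0,x0=max(c[1]-50,0),max(c[0]-45,0); out.append(cv2.resize(f[y0:y0+110,x0:x0+95],(380,440),interpolation=cv2.INTER_CUBIC))
d=np.cross(P["top"][1],P["side"][1]); d/=np.linalg.norm(d); d*=np.sign(d[2]); x,g=tri(P["side"][2],P["top"][2])
print("axis",d.round(3),"tool -z",-R[:,2].round(3),"handle centroid",x,g,"in tool mm",(R.T@(x-p)*1000).round(1),"width",o["width"],o["qpos"].round(2))
import sys; cv2.imwrite(f"pics/{sys.argv[1]}.png",np.hstack(out))
E
python3 drv.py d5
python3 - <<'E'
from g import *
o=observe()["tool_pos"]
s=plan(np.array([.545,-.02,.32]),down(10),10)
E
```

```text
side [311 128  19  24 211] [320.7 140.6] [-0.56   0.829] expected axis px [[323.0, 131.8], [317.0, 145.1]]
top [275 179  32  18 361] [290.4 187.4] [-0.97   0.244] expected axis px [[300.5, 185.7], [281.3, 190.4]]
axis [ 0.09  -0.668  0.739] tool -z [ 0.064 -0.604  0.795] handle centroid [0.5492902  0.05007277 0.23685198] 5.4505604488604775e-05 in tool mm [-3.3  2.2 45.3] width 0.02692106216585459 [-0.33  0.15  1.83  0.58  1.49 -0.59]
[-0.006 -0.008 -0.053] [ 0.033 -0.935 -0.084]
[-0.01  -0.008 -0.053] [ 0.033 -0.935 -0.084]
[-0.013 -0.008 -0.052] [ 0.033 -0.935 -0.084]
[-0.017 -0.008 -0.051] [ 0.033 -0.935 -0.084]
[-0.02  -0.008 -0.05 ] [ 0.033 -0.935 -0.084]
[-0.023 -0.009 -0.048] [ 0.033 -0.935 -0.084]
[-0.026 -0.009 -0.047] [ 0.033 -0.935 -0.084]
[-0.029 -0.009 -0.045] [ 0.033 -0.935 -0.084]
[-0.032 -0.009 -0.043] [ 0.033 -0.935 -0.084]
[-0.034 -0.01  -0.041] [ 0.033 -0.935 -0.084]
n 10 step mm 6.496528747470466
```

View pics/d5.png

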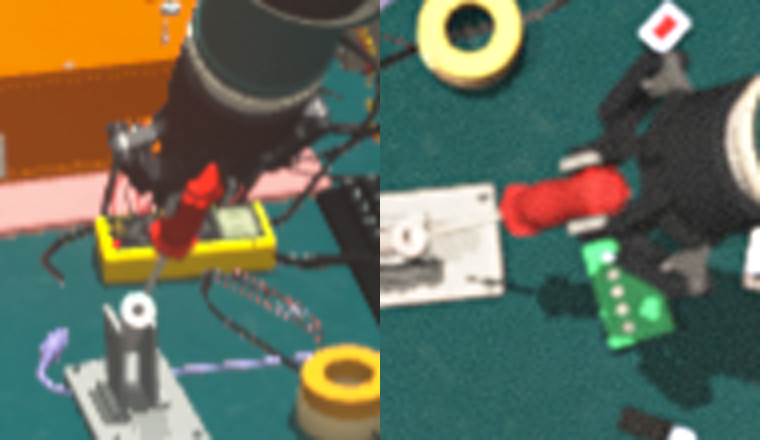

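The screwdriver is clear of the sleeve (mouth at crop (138,310), blade above it) and firmly held by its end collar. Now I'll rise and turn it upright.

drive_tool:
  plan:
    - {"jaw":-1,"tx":-0.006,"ty":-0.008,"tz":-0.053,"rx":0.033,"ry":-0.935,"rz":-0.084}
    - {"jaw":-1,"tx":-0.01,"ty":-0.008,"tz":-0.053,"rx":0.033,"ry":-0.935,"rz":-0.084}
    - {"jaw":-1,"tx":-0.013,"ty":-0.008,"tz":-0.052,"rx":0.033,"ry":-0.935,"rz":-0.084}
    - {"jaw":-1,"tx":-0.017,"ty":-0.008,"tz":-0.051,"rx":0.033,"ry":-0.935,"rz":-0.084}
    - {"jaw":-1,"tx":-0.02,"ty":-0.008,"tz":-0.05,"rx":0.033,"ry":-0.935,"rz":-0.084}

```text
clock: 11.25
tool_pos: [0.5469, 0.0029, 0.2971]
tcp_rot: [[-0.139, 0.99, -0.04], [0.938, 0.144, 0.316], [0.319, 0.006, -0.948]]
ft_force: [0.8, 0.8, -0.3]
width: 0.0272
grasp_force: 79.2
```

drive_tool:
  plan:
    - {"jaw":-1,"tx":-0.023,"ty":-0.009,"tz":-0.048,"rx":0.033,"ry":-0.935,"rz":-0.084}
    - {"jaw":-1,"tx":-0.026,"ty":-0.009,"tz":-0.047,"rx":0.033,"ry":-0.935,"rz":-0.084}
    - {"jaw":-1,"tx":-0.029,"ty":-0.009,"tz":-0.045,"rx":0.033,"ry":-0.935,"rz":-0.084}
    - {"jaw":-1,"tx":-0.032,"ty":-0.009,"tz":-0.043,"rx":0.033,"ry":-0.935,"rz":-0.084}
    - {"jaw":-1,"tx":-0.034,"ty":-0.01,"tz":-0.041,"rx":0.033,"ry":-0.935,"rz":-0.084}
    - {"jaw":-1,"tx":0,"ty":0,"tz":0,"rx":0,"ry":0,"rz":0}

```text
clock: 11.85
tool_pos: [0.5449, -0.0188, 0.3209]
tcp_rot: [[-0.176, 0.984, 0.001], [0.984, 0.176, -0.0], [-0.0, 0.001, -1.0]]
ft_force: [-0.3, -0.1, -1.8]
width: 0.0277
grasp_force: 79.2
```

```bash
python3 drv.py d6
python3 - <<'E'
from g import *
print(observe()["tool_pos"],observe()["tcp_rot"][:,2])
s=plan([.5465,-.159,.29],down(10),6)
E
```

```text
side [319 113  14  48 420] [325.8 139.1] [-0.052  0.999] expected axis px [[325.1, 123.1], [325.2, 153.2]]
[ 0.54481436 -0.0194167   0.32006835] [-4.88998321e-05  1.55028249e-03 -9.99998797e-01]
[-0.191 -0.032  0.041] [ 0.001 -0.004  0.003]
[-0.191 -0.032  0.042] [ 0.001 -0.004  0.003]
[-0.191 -0.032  0.042] [ 0.001 -0.004  0.003]
[-0.191 -0.031  0.042] [ 0.001 -0.004  0.003]
[-0.191 -0.031  0.042] [ 0.001 -0.004  0.003]
[-0.191 -0.031  0.042] [ 0.001 -0.004  0.003]
n 6 step mm 23.79918506783142Traceback (most recent call last):
  File "drv.py", line 8, in <module>
    k,l,st,ce=cv2.connectedComponentsWithStats(z); i=1+st[1:,4].argmax(); q=np.argwhere(l==i)[:,::-1].astype(float); g=q.mean(0)
                                                       ~~~~~~~~~~~~~~~^^
ValueError: attempt to get argmax of an empty sequence
```

drive_tool:
  plan:
    - {"jaw":-1,"tx":-0.191,"ty":-0.032,"tz":0,"rx":0,"ry":0,"rz":0}
    - {"jaw":-1,"tx":-0.191,"ty":-0.032,"tz":0,"rx":0,"ry":0,"rz":0}
    - {"jaw":-1,"tx":-0.191,"ty":-0.032,"tz":0,"rx":0,"ry":0,"rz":0}
    - {"jaw":-1,"tx":-0.191,"ty":-0.032,"tz":0.06,"rx":0,"ry":0,"rz":0}
    - {"jaw":-1,"tx":-0.191,"ty":-0.032,"tz":0.06,"rx":0,"ry":0,"rz":0}
    - {"jaw":-1,"tx":-0.191,"ty":-0.032,"tz":0.06,"rx":0,"ry":0,"rz":0}
    - {"jaw":-1,"tx":0,"ty":0,"tz":0.06,"rx":0,"ry":0,"rz":0}
    - {"jaw":-1,"tx":0,"ty":0,"tz":0,"rx":0,"ry":0,"rz":0}

```text
clock: 12.75
tool_pos: [0.5454, -0.1599, 0.2897]
tcp_rot: [[-0.172, 0.985, -0.002], [0.985, 0.172, 0.003], [0.003, -0.002, -1.0]]
ft_force: [-1.1, -0.3, -0.9]
width: 0.0273
grasp_force: 79.2
```

```bash
cat > tip.py <<'E'
from h import *
import sys
o=observe(); p,R=np.array(o["tool_pos"]),np.array(o["tcp_rot"]); f=cv2.cvtColor(grab_frame("side"),cv2.COLOR_RGB2BGR); h=cv2.cvtColor(f,cv2.COLOR_BGR2HSV)
c=proj("side",[p,p+R[:,2]*.08,p+R[:,2]*.18]); print("TCP",p,"pred px",c.round(1).tolist(),"screw px",proj("side",[[.5465,-.159,.033]]).round(1))
m=cv2.inRange(h,(0,130,70),(8,255,255))|cv2.inRange(h,(172,130,70),(180,255,255)); z=np.zeros_like(m); y0,x0=int(c[0,1]),int(c[0,0]); z[y0-15:y0+50,x0-15:x0+16]=m[y0-15:y0+50,x0-15:x0+16]
q=np.argwhere(z)[:,::-1]
for y in range(q[:,1].min(),q[:,1].max()+1,3):
    r=q[q[:,1]==y][:,0]; print(y,r.min() if len(r) else "",r.max() if len(r) else "",end="; ")
yb=q[:,1].max()
print("\nbelow, grey rows (r,g,b max-bright over +-7 px):")
for y in range(yb+2,yb+46,4):
    row=f[y,x0-12:x0+9].astype(int); print(y,row.mean(1).astype(int).tolist())
if len(sys.argv)>1: cv2.imwrite(f"pics/{sys.argv[1]}.png",cv2.resize(f[y0-15:y0+95,x0-50:x0+50],None,fx=5.4,fy=5.4,interpolation=cv2.INTER_CUBIC)); print("crop origin",x0-50,y0-15)
E
python3 tip.py
```

```text
TCP [ 0.54535147 -0.15990977  0.28966148] pred px [[340.6, 167.1], [339.9, 197.9], [339.0, 232.5]] screw px [[339.  256.2]]
164 340 340; 167 337 348; 170 337 348; 173 337 347; 176 337 347; 179 337 346; 182 336 345; 185 335 345; 188 335 345; 191 335 346; 194 336 345; 197 335 345; 200 333 347; 203 336 344; 
below, grey rows (r,g,b max-bright over +-7 px):
207 [94, 94, 94, 95, 95, 95, 95, 95, 95, 96, 103, 123, 123, 102, 97, 99, 101, 99, 96, 95, 94]
211 [93, 94, 95, 94, 94, 94, 95, 97, 96, 95, 102, 132, 136, 103, 96, 95, 96, 97, 97, 97, 96]
215 [94, 94, 96, 96, 96, 95, 94, 95, 96, 97, 106, 135, 134, 104, 97, 96, 96, 97, 99, 99, 97]
219 [96, 96, 98, 98, 99, 99, 100, 99, 99, 100, 110, 136, 134, 104, 98, 97, 98, 98, 97, 97, 98]
223 [97, 96, 96, 97, 98, 97, 98, 97, 98, 101, 114, 138, 134, 105, 98, 98, 98, 98, 98, 98, 100]
227 [96, 97, 101, 103, 101, 99, 100, 100, 100, 104, 120, 137, 122, 103, 99, 99, 99, 99, 99, 99, 98]
231 [96, 96, 98, 99, 100, 104, 106, 106, 104, 107, 123, 137, 116, 101, 99, 100, 100, 100, 100, 99, 99]
235 [99, 99, 99, 99, 99, 100, 101, 100, 99, 99, 108, 123, 104, 98, 98, 98, 99, 100, 99, 99, 100]
239 [137, 144, 141, 140, 139, 135, 113, 102, 102, 101, 101, 102, 103, 103, 103, 103, 102, 104, 107, 108, 110]
243 [149, 162, 157, 160, 169, 179, 195, 253, 254, 254, 254, 254, 254, 254, 254, 254, 254, 254, 254, 254, 253]
247 [134, 167, 167, 166, 168, 183, 229, 254, 254, 254, 254, 254, 254, 254, 254, 254, 254, 254, 254, 254, 254]
```

The tip sits at about side px (338.9,236), in the predicted column. The row is 2–3 px low, so the driver may lean in the plane the side camera sees poorly. I'll turn the tool about the vertical so the same camera can measure that lean.

drive_tool:
  plan:
    - {"jaw":-1,"tx":0,"ty":0,"tz":0,"rx":0,"ry":0,"rz":1}
    - {"jaw":-1,"tx":0,"ty":0,"tz":0,"rx":0,"ry":0,"rz":1}
    - {"jaw":-1,"tx":0,"ty":0,"tz":0,"rx":0,"ry":0,"rz":1}
    - {"jaw":-1,"tx":0,"ty":0,"tz":0,"rx":0,"ry":0,"rz":1}
    - {"jaw":-1,"tx":0,"ty":0,"tz":0,"rx":0,"ry":0,"rz":1}
    - {"jaw":-1,"tx":0,"ty":0,"tz":0,"rx":0,"ry":0,"rz":1}
    - {"jaw":-1,"tx":0,"ty":0,"tz":0,"rx":0,"ry":0,"rz":1}
    - {"jaw":-1,"tx":0,"ty":0,"tz":0,"rx":0,"ry":0,"rz":1}

```text
clock: 13.6
tool_pos: [0.5468, -0.1586, 0.2926]
tcp_rot: [[0.376, 0.927, 0.002], [0.927, -0.376, 0.0], [0.001, 0.002, -1.0]]
ft_force: [-1.0, -0.1, -0.9]
width: 0.0275
grasp_force: 79.2
```

drive_tool:
  plan:
    - {"jaw":-1,"tx":0,"ty":0,"tz":0,"rx":0,"ry":0,"rz":1}
    - {"jaw":-1,"tx":0,"ty":0,"tz":0,"rx":0,"ry":0,"rz":1}
    - {"jaw":-1,"tx":0,"ty":0,"tz":0,"rx":0,"ry":0,"rz":1}
    - {"jaw":-1,"tx":0,"ty":0,"tz":0,"rx":0,"ry":0,"rz":1}
    - {"jaw":-1,"tx":0,"ty":0,"tz":0,"rx":0,"ry":0,"rz":1}
    - {"jaw":-1,"tx":0,"ty":0,"tz":0,"rx":0,"ry":0,"rz":1}
    - {"jaw":-1,"tx":0,"ty":0,"tz":0,"rx":0,"ry":0,"rz":1}
    - {"jaw":-1,"tx":0,"ty":0,"tz":0,"rx":0,"ry":0,"rz":1}

```text
clock: 14.4
tool_pos: [0.5468, -0.1586, 0.2925]
tcp_rot: [[0.81, 0.586, 0.002], [0.586, -0.81, 0.001], [0.002, 0.001, -1.0]]
ft_force: [-0.1, -0.8, -1.5]
width: 0.0269
grasp_force: 79.2
```

drive_tool:
  plan:
    - {"jaw":-1,"tx":0,"ty":0,"tz":0,"rx":0,"ry":0,"rz":1}
    - {"jaw":-1,"tx":0,"ty":0,"tz":0,"rx":0,"ry":0,"rz":1}
    - {"jaw":-1,"tx":0,"ty":0,"tz":0,"rx":0,"ry":0,"rz":1}
    - {"jaw":-1,"tx":0,"ty":0,"tz":0,"rx":0,"ry":0,"rz":1}
    - {"jaw":-1,"tx":0,"ty":0,"tz":0,"rx":0,"ry":0,"rz":1}
    - {"jaw":-1,"tx":0,"ty":0,"tz":0,"rx":0,"ry":0,"rz":1}
    - {"jaw":-1,"tx":0,"ty":0,"tz":0,"rx":0,"ry":0,"rz":0}

```text
clock: 15.1
tool_pos: [0.5468, -0.1587, 0.2925]
tcp_rot: [[0.978, 0.209, 0.002], [0.209, -0.978, 0.0], [0.002, 0.0, -1.0]]
ft_force: [-0.1, -0.4, -0.8]
width: 0.0275
grasp_force: 79.2
```

```bash
python3 tip.py
```

```text
TCP [ 0.54675059 -0.15873061  0.29247501] pred px [[341.2, 165.5], [340.5, 196.5], [339.8, 231.2]] screw px [[339.  256.2]]
163 337 339; 166 334 339; 169 334 339; 172 334 339; 175 335 339; 178 336 338; 181 336 339; 184 335 346; 187 335 346; 190 335 346; 193 336 346; 196 335 347; 199 334 347; 202 337 344; 
below, grey rows (r,g,b max-bright over +-7 px):
206 [94, 95, 95, 98, 97, 96, 96, 95, 96, 96, 98, 126, 128, 100, 102, 106, 102, 97, 95, 94, 95]
210 [94, 94, 94, 93, 93, 95, 94, 94, 95, 96, 105, 134, 132, 99, 96, 97, 97, 98, 96, 96, 96]
214 [94, 94, 95, 95, 94, 94, 96, 98, 96, 96, 105, 134, 133, 100, 96, 95, 96, 97, 97, 97, 96]
218 [96, 98, 100, 100, 100, 100, 98, 98, 100, 102, 107, 133, 133, 108, 100, 97, 97, 98, 97, 98, 98]
222 [96, 96, 97, 97, 98, 98, 97, 98, 99, 100, 107, 134, 137, 118, 99, 97, 98, 99, 102, 102, 99]
226 [97, 100, 102, 100, 99, 99, 99, 99, 100, 101, 110, 139, 140, 120, 101, 98, 97, 98, 98, 97, 97]
230 [96, 97, 98, 100, 101, 102, 101, 101, 102, 101, 108, 138, 141, 120, 102, 100, 99, 100, 99, 99, 99]
234 [98, 98, 98, 98, 100, 100, 99, 99, 97, 98, 103, 118, 126, 107, 99, 99, 99, 99, 98, 99, 99]
238 [119, 117, 116, 110, 106, 102, 100, 99, 98, 98, 99, 100, 100, 100, 100, 99, 100, 100, 100, 101, 101]
242 [145, 125, 134, 153, 168, 193, 253, 254, 253, 253, 253, 254, 254, 254, 254, 254, 253, 254, 254, 252, 189]
246 [167, 166, 166, 168, 181, 225, 253, 254, 254, 254, 254, 254, 254, 254, 254, 254, 254, 254, 254, 254, 254]
```

```bash
cat > scr.py <<'E'
from h import *
def screws(b,x0,y0,x1,y1):
    r=b[y0:y1,x0:x1].astype(int); w=(r.min(2)-np.median(r.min(2))).clip(0); g=cv2.resize(w.astype(np.float32),None,fx=8,fy=8,interpolation=cv2.INTER_CUBIC)
    out=[]
    for _ in range(5):
        _,v,_,l=cv2.minMaxLoc(g); out.append(((l[0]+.5)/8-.5+x0,(l[1]+.5)/8-.5+y0,v)); cv2.circle(g,l,11,0,-1)
    return np.array(out).round(2)
for n,box in(("top",(361,191,380,200)),("side",(335,250,343,271))):
    s=screws(cv2.imread(f"pics/{n}0.png"),*box); s=s[np.argsort(s[:,0 if n=="top" else 1])]; print(n,s.tolist()); print([onz(n,p[:2],.033).round(4)[:2].tolist() for p in s])
b=cv2.imread("pics/side0.png"); print(b[250:272,333:345].min(2))
E
python3 scr.py
```

```text
top [[362.19, 193.69, 112.09], [365.56, 194.69, 118.92], [369.19, 195.06, 110.98], [372.56, 195.69, 113.8], [376.19, 196.56, 119.69]]
[[0.55, -0.1388], [0.5471, -0.1483], [0.5461, -0.1584], [0.5443, -0.1679], [0.5419, -0.178]]
side [[337.94, 251.69, 133.62], [338.06, 254.31, 154.97], [338.56, 257.31, 178.4], [338.44, 260.31, 177.63], [338.81, 263.19, 160.85]]
[[0.5479, -0.1431], [0.5459, -0.1521], [0.5445, -0.1625], [0.5417, -0.1724], [0.5401, -0.182]]
[[ 93 115 141 135 140 145 137 132 142 179 183 191]
 [ 76  79  84 100 163 196 154  92  84 101 134 132]
 [ 75  75  76  94 160 207 153  87  75  78  88  87]
 [ 74  74  74  82 119 161 118  80  75  75  71  78]
 [ 74  75  75  85 146 226 158  87  75  74  67  79]
 [ 76  75  75  83 134 214 159  89  75  74  67  77]
 [ 75  75  75  78 102 155 139  86  75  74  69  76]
 [ 75  75  76  82 139 233 229 112  76  75  72  76]
 [ 76  75  75  80 121 207 206 104  76  77  76  76]
 [ 76  76  75  77  94 145 154  93  77  76  77  73]
 [ 75  76  76  80 130 233 229 131  80  76  76  70]
 [ 76  76  76  79 115 205 209 115  78  76  75  67]
 [ 75  76  76  77  90 137 161 102  78  77  75  67]
 [ 76  75  75  78 111 200 232 157  86  76  75  67]
 [ 76  76  76  77  97 163 201 130  82  76  75  66]
 [ 75  76  76  76  79  96 114  86  77  76  74  68]
 [ 73  72  72  72  72  72  75  72  72  72  71  67]
 [ 65  65  65  64  65  64  64  65  65  64  67  76]
 [ 61  62  61  62  61  61  62  62  62  62  66  77]
 [ 65  62  61  61  62  61  62  61  61  62  68  86]
 [120  88  69  64  63  64  63  64  64  64  70  87]
 [221 174 132  83  75  74  73  74  76  76  78  82]]
```

Measured in the same side camera, the tip needs about -4.5 mm in x and -1.5 mm in y. I'll apply that and come down 50 mm.

drive_tool:
  plan:
    - {"jaw":-1,"tx":-0.02,"ty":0,"tz":0.1,"rx":0,"ry":0,"rz":0}
    - {"jaw":-1,"tx":-0.02,"ty":0.003,"tz":0.1,"rx":0,"ry":0,"rz":0}
    - {"jaw":-1,"tx":0,"ty":0,"tz":0.1,"rx":0,"ry":0,"rz":0}
    - {"jaw":-1,"tx":0,"ty":0,"tz":0.08,"rx":0,"ry":0,"rz":0}
    - {"jaw":-1,"tx":0,"ty":0,"tz":0.04,"rx":0,"ry":0,"rz":0}
    - {"jaw":-1,"tx":0,"ty":0,"tz":0,"rx":0,"ry":0,"rz":0}
    - {"jaw":-1,"tx":0,"ty":0,"tz":0,"rx":0,"ry":0,"rz":0}

```text
clock: 15.85
tool_pos: [0.5422, -0.1613, 0.2418]
tcp_rot: [[0.978, 0.208, 0.002], [0.208, -0.978, -0.0], [0.002, 0.001, -1.0]]
ft_force: [-0.6, -0.1, -1.1]
width: 0.0275
grasp_force: 79.2
```

```bash
python3 tip.py t9; python3 bar.py; python3 -c "
from h import *
print(proj('side',[[.5445,-.1625,.033],[.5445,-.1625,.06]]))"
```

```text
TCP [ 0.542186   -0.16126484  0.24175475] pred px [[339.0, 186.5], [338.4, 215.7], [337.8, 248.4]] screw px [[339.  256.2]]
184 334 337; 187 332 337; 190 332 337; 193 333 336; 196 333 336; 199 334 336; 202 334 337; 205 334 343; 208 333 344; 211 334 343; 214 334 344; 217 333 344; 220 333 344; 
below, grey rows (r,g,b max-bright over +-7 px):
224 [97, 97, 97, 97, 97, 98, 97, 98, 99, 97, 96, 96, 116, 114, 98, 96, 99, 98, 98, 97, 98]
228 [95, 95, 96, 97, 100, 102, 101, 100, 100, 100, 99, 103, 137, 135, 105, 100, 100, 100, 100, 100, 100]
232 [98, 97, 96, 97, 99, 100, 101, 103, 104, 104, 103, 110, 137, 135, 104, 99, 99, 100, 100, 100, 100]
236 [99, 100, 99, 99, 99, 99, 100, 100, 101, 100, 99, 107, 136, 135, 105, 98, 99, 97, 99, 100, 100]
240 [139, 139, 148, 141, 146, 146, 144, 148, 137, 143, 143, 141, 139, 139, 129, 143, 146, 147, 148, 150, 164]
244 [253, 211, 135, 163, 166, 167, 170, 182, 217, 253, 254, 253, 176, 163, 233, 254, 254, 254, 254, 254, 254]
248 [242, 181, 126, 166, 167, 166, 168, 182, 229, 254, 254, 253, 175, 166, 236, 254, 254, 254, 254, 254, 254]
252 [118, 113, 105, 160, 164, 167, 167, 167, 156, 157, 163, 187, 181, 173, 158, 155, 161, 161, 127, 195, 253]
256 [82, 68, 84, 108, 109, 109, 110, 113, 128, 154, 156, 167, 201, 195, 161, 155, 151, 117, 87, 119, 224]
260 [84, 71, 77, 97, 108, 110, 116, 127, 162, 133, 146, 185, 244, 241, 179, 156, 156, 152, 90, 102, 197]
264 [91, 65, 69, 93, 140, 132, 120, 118, 128, 159, 166, 167, 206, 232, 186, 147, 142, 139, 92, 86, 150]
crop origin 288 171
bar ((525.1546630859375, -167.7804412841797), (129.23721313476562, 17.541034698486328), 78.33443450927734) 129
knob [332.92156863 269.01960784] 51 [ 0.5158158  -0.22111238  0.058     ]
[[332.99538191 267.66534154]] [ 0.54248077 -0.16136009  0.24237828] [ 1.00088976 -0.8912334  -1.24439611]
[[338.5670153  257.30601845]
 [338.75493155 249.12381543]]
```

View pics/t9.png

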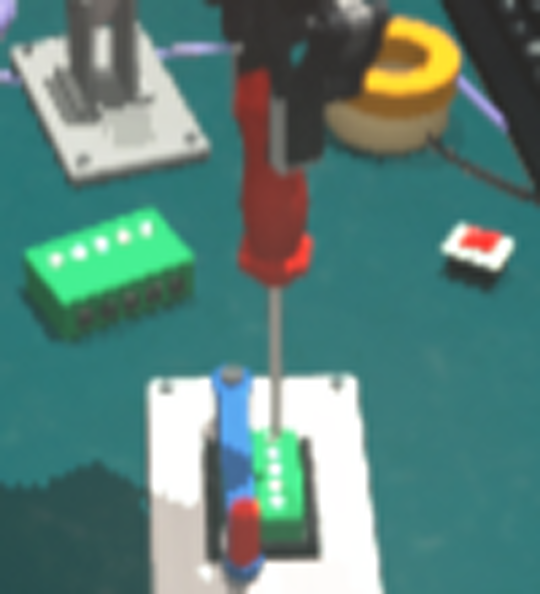

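The bar is shut, and the upright driver's tip is at about px (338.9,252). The tip column of about 338.5–338.9 matches the 338.75 computed for a tip over the middle screw. It is about 2 cm above the screw, and the parts shown haven't moved. I'll hand it in.

```bash
python3 -c "
from cell import *
print(sign_off())"
```

```text
the job is handed in; nothing more can be done
None
```

I handed the job in, with no verdict returned: the keeper bar is shut against its stop, and the screwdriver is held upright in the gripper, its tip about 2 cm above the middle screw by my camera measurements.

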